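# Push the loose base out of a small cake tin and lay it to dry

### The arm

A 6-joint arm with a two-finger parallel gripper is mounted at the origin on the work surface. World frame = base frame: x ahead of the robot, y to its left, z up, the work surface at z = 0. Lengths are in m, angles in rad, forces in N, time in s.
With the tool pointing down it reaches from about 0.275 to 0.825 m from the base axis. Payload 4.9 kg.
Tool frame: the origin (TCP) lies midway between the tips of the shut fingers; the grasp point (between the pads) lies 19 mm behind it (grip_point_offset is the distance from the TCP to the grasp point, in m); z points along the fingers, x is the direction in which the jaws open and shut, and the axes are right-handed (so a half turn about z gives the same grasp; the last joint's range is limited). The gripper opens to 85 mm and grips with 20 to 120 N. Pads are 22 mm wide; open, the fingers measure 114 mm over their backs; the gripper's body (76 mm by 85 mm) begins 54 mm behind the grasp point. The pads swing forward as they close: fully open they stand 13 mm farther back than shut.
Start: joints at [1.177, 0.326, -0.193, 1.052, 0, 1.437], TCP at [0.141, 0.532, 0.231] pointing down, gripper open.
Joint ranges: [-2.65, 2.65], [-0.97, 1.79], [-1.3, 1.35], [-1.93, 2.1], [-1.47, 1.37], [-3.14, 3.14]. Speed limits (rad/s): [2.57, 2.57, 3.14, 3.14, 3.14, 3.14].

### API

Orientations are given as a rotation vector (axis times angle).
In Python, from cell import * gives the robot as it stands. Calls block until the motion is done:
- movep(position, orientation): joint-space move of the TCP to a pose.
- move_l(position, velocity=0.15, rot=None, until_force=None): straight line of the TCP; rot=None keeps the orientation; velocity is the mean speed in m/s. With until_force (N) it stops when the force on the tool has changed by that much, and returns True; else False.
- set_joints(angles): joint-space move.
- let_go() and grab(newtons=None): open the fingers fully, or close them until they stop; newtons is the grip in N (None keeps the last).
- sleep(seconds).
- ik(position, orientation): joint angles nearest the present ones, or None.
- get_state(): the state.
- grab_frame(name): name is "side" or "top"; returns a dict with "img" (420x560x3 uint8, red, green, blue), "fx", "fy", "cx", "cy" (pixels), "cam_to_world" (4x4, takes a point from camera to world coordinates). Camera axes: x right, y down, z forward; pixel columns grow to the right and rows downward; lengths in m; the calibration is good to about 2 mm. A picture is of the moment at which its call begins. There is no depth.
A pose or a line that the arm cannot do raises MotionError and nothing moves.
- sign_off(): hands the job in, once; it reports no verdict.
Trained networks look in the newest picture that a camera, given by its name, has taken for a name from the list of things; names that differ only in an ending like _2 or _b are one class to them, and where a whole thing is asked for, a point or a joint stands for the part that bears it (a point fixed in the world has none). Each returns a list of dicts, best first, with "score" (0 to 1); they miss things now and then, are a little off and sometimes report something else, mostly with a low value. They report only what shows in the picture. A call takes as long as a camera call. They do not tell look-alikes from the thing itself.
- spot_in(camera, name): "centre" ([column, row] in pixels, amid what is visible of it).
- silhouettes(camera, name): "mask" (420x560 bool, what is visible of it) and "centre" ([column, row] in pixels, amid what is visible of it).
- tip_of(camera, name): "centre" ([column, row] in pixels: a listed point, or the origin of a listed thing).
The state is a dict: "clock": time; "q": joint angles; "joint_velocities": joint speeds; "tau": joint torques, N m; "position": TCP position; "eef_rot": TCP orientation; "contact_force": force on the tool from outside, world axes, zero at the start; "wrist_torque": the same for the moment, N m; "finger_gap": opening from 0.0 (shut) to 1.0 (fully open).
Only numpy, scipy, OpenCV 4.12 (cv2) and the standard library are available. Lean on these libraries where they do the work, as an engineer would, in place of code of your own. Each camera call takes 0.05 s, during which the arm holds its last target.

### The job

The small loose-bottomed cake tin is tilted on the sloping wooden rest. Bring it level over the small upright can and lower it so that the can pushes the loose base up out of the ring and the ring ends flat on the shelf around the can; then pick the base off the can from above and lay it flat and central on the slatted wooden stand. Leave the ring where it is around the upright can, and do not disturb the sippy cup or the teether.

Things in the scene. Friction and masses are not known exactly. Their poses are not given: they have to be found in the camera images.
- rest: Sloping rest of pale wood, fixed to the shelf: two rails 10 mm wide, 36 mm apart between centres (46 mm over all), 84 mm long, sloping up at 32 degrees (0.56 rad) towards the rest's own +x; about 80 mm long in plan, top end about 67 mm high. Two pegs 6 mm thick, 9 mm tall, near the lower end keep the tin from sliding off. Origin: on the shelf, under the middle of the tin's seat; x points horizontally up the slope, y across it, z up.
- rest_seat (a point): Point on the slope surface of the rest, 45 mm above the shelf, where the middle of the tin's underside lies at the start. Its axes are those of the rest (not sloped).
- ring: Aluminium ring of the tin: outside diameter 66 mm, 30 mm tall, wall 2.5 mm, with a lip 3 mm thick at the bottom that leaves an opening 50 mm in diameter. Held across its outside diameter. Origin: centre of its underside; z is its axis, up out of the open top. It starts lying on the slope, z square to the slope, x up the slope, y across it. 70 g.
- base: Loose flat steel base of the tin: disc 58 mm in diameter, 4 mm thick, lying loose on the lip inside the ring at the start. Origin: centre of its underside; z is its axis, up towards the tin's open top. 50 g.
- can: Small closed steel can with a plain paper band, standing loose on the shelf: 42 mm in diameter, 56 mm tall, flat top, about 0.3 kg. It passes through the opening of the ring but not past the base. Origin: centre of its underside; z up.
- stand: Slatted drying stand of darker wood, fixed to the shelf: 100 mm long (its x), 36 mm wide (its y), 18 mm tall, three slats running along x. The base overhangs it by 11 mm on either long side. Origin: on the shelf, under its middle; z up.
- stand_top (a point): Middle of the top of the slatted stand, 18 mm above the shelf; x along the slats, y across them.
- sippy_cup: Bystander: orange sippy cup with a white flip-top spout, 72 mm in diameter, 114 mm tall. Origin: centre of its underside.
- teether: Bystander: yellow silicone teether ring lying flat, 74 mm across, 13 mm thick. Origin: centre of its underside. (Beyond the teether, farther from the robot than x = 0.76 m, stands a fixed clear plastic storage box with a closed white hinged lid, under 0.15 m tall; it plays no part.)
There are look-alikes about, which are no part of the job. Several things have the shape of the ring; the one meant has the colours described above.

How it is judged:
On the way, in this order (a step that is already met when the one before it is completed fails the run):
1. the base has been pushed up out of the ring: it lies level on top of the can while the ring stands flat on the shelf around the can (z of base in the frame of can between 0.053 and 0.059 m and horizontal distance between base and can below 0.015 m and angle between each of base, ring's own z axis and vertical below 0.1 rad and height (world z) of ring below 0.005 m and horizontal distance between ring and can below 0.01 m), for 0.2 s.
2. the base is held in the fingers, lifted clear of the can's top (height (world z) of base above 0.07 m and contact force between the fingers and base above 0.5 N), for 0.1 s.
At the end, for the whole second after the job is handed in: The base lies flat (within 0.1 rad) and at rest on the slats of the stand, its centre within 20 mm of the stand's middle along the slats and 10 mm across them; the ring stands flat on the shelf around the upright can, at rest, centres within 10 mm (z of base in the frame of stand_top between -0.003 and 0.003 m and x of base in the frame of stand_top between -0.02 and 0.02 m and y of base in the frame of stand_top between -0.01 and 0.01 m and angle between each of base, ring, can's own z axis and vertical below 0.1 rad and linear speed of each of base, ring below 0.02 m/s and height (world z) of ring below 0.005 m and horizontal distance between ring and can below 0.01 m); the robot touches nothing.
It fails at once if the can is tipped over (angle between can's own z axis and vertical above 0.5 rad).
It fails at once if the sippy cup is disturbed (moved more than 30 mm) (distance of sippy_cup from where it was at the start of the episode above 0.03 m).
It fails at once if the teether is disturbed (moved more than 30 mm) (distance of teether from where it was at the start of the episode above 0.03 m).
It also fails if it takes over 64 s, if anything falls off the work surface, if the arm or the gripper's body presses on something with over 40 N, if the wrist force passes 120 N, or if a joint passes its speed limit or range.

## Working session

There is one attempt and no reset: what is moved stays moved. The work goes in short steps, each a Python script; the robot and the scene stay as the last script left them, time stands still between calls to the robot, and variables do not carry over. Pictures are saved under pics/ and viewed, and the job is handed in when it is done.

```bash
mkdir -p pics; ls; cat > h.py <<'E'
from cell import *
import numpy as np, cv2
from scipy.spatial.transform import Rotation as R
def save(img,name,box=None,scale=1):
    im=img[...,::-1]
    if box: im=im[box[1]:box[3],box[0]:box[2]]
    cv2.imwrite('pics/'+name,cv2.resize(im,None,fx=scale,fy=scale,interpolation=cv2.INTER_CUBIC) if scale!=1 else im)
def ray(f,px):
    T=np.array(f['cam_to_world']);d=np.array([(px[0]-f['cx'])/f['fx'],(px[1]-f['cy'])/f['fy'],1.])
    return T[:3,3],T[:3,:3]@d
def atz(f,px,z):
    o,d=ray(f,px);return o+d*(z-o[2])/d[2]
def tri(f1,p1,f2,p2):
    A=[];b=[]
    for f,p in((f1,p1),(f2,p2)):
        o,d=ray(f,p);d=d/np.linalg.norm(d);P=np.eye(3)-np.outer(d,d);A.append(P);b.append(P@o)
    A=np.vstack(A);b=np.hstack(b);x,*_=np.linalg.lstsq(A,b,rcond=None);return x,np.linalg.norm(A@x-b)
def proj(f,p):
    T=np.array(f['cam_to_world']);c=T[:3,:3].T@(np.asarray(p)-T[:3,3]);return np.array([f['cx']+f['fx']*c[0]/c[2],f['cy']+f['fy']*c[1]/c[2]])
E
python3 - <<'E'
from h import *
import pickle
fs={}
for c in('top','side'):
    f=grab_frame(c);fs[c]=f;save(f['img'],f'a_{c}.png')
    print(c,f['fx'],f['cx'],f['cy'],np.round(f['cam_to_world'],3).tolist())
    for n in('rest','rest_seat','ring','base','can','stand','stand_top','sippy_cup','teether'):
        print(n,[(np.round(d['centre'],1).tolist(),round(d['score'],2)) for d in tip_of(c,n)])
pickle.dump(fs,open('fs.pkl','wb'))
print(get_state())
E
```

```text
pics
top 486.5961756938304 278.0540240382247 212.7403575559843 [[-0.137, -0.966, 0.219, 0.274], [-0.99, 0.136, -0.023, 0.05], [-0.007, -0.22, -0.975, 1.233], [0.0, 0.0, 0.0, 1.0]]
rest [([384.4, 216.5], 0.64), ([177.6, 217.0], 0.64), ([369.9, 149.5], 0.18)]
rest_seat [([387.1, 209.9], 0.63)]
ring [([377.9, 262.0], 0.81), ([382.3, 211.8], 0.71), ([336.6, 245.1], 0.63), ([427.7, 213.1], 0.61), ([336.1, 206.0], 0.56)]
base [([388.0, 214.1], 0.84)]
can [([289.4, 230.3], 0.63), ([124.3, 262.2], 0.22)]
stand [([179.7, 215.0], 0.63)]
stand_top [([178.5, 215.0], 0.91)]
sippy_cup [([121.3, 263.5], 0.93), ([177.9, 215.0], 0.67)]
teether [([370.4, 149.2], 0.79), ([385.3, 212.3], 0.42)]
side 442.5988492171931 278.8187051190754 210.22982476023128 [[0.847, -0.361, 0.39, 0.108], [-0.531, -0.571, 0.626, -0.648], [-0.003, -0.738, -0.675, 0.808], [0.0, 0.0, 0.0, 1.0]]
rest [([339.1, 313.9], 0.82)]
rest_seat [([338.8, 300.2], 0.7)]
ring [([368.3, 350.5], 0.85), ([320.3, 263.1], 0.77), ([284.6, 321.5], 0.71), ([279.4, 276.1], 0.71), ([340.6, 300.1], 0.6)]
base [([337.1, 298.0], 0.66), ([342.4, 300.5], 0
[... 180 characters left out ...]
.7], 0.67)]
{'clock': 1.0, 'q': array([ 1.17679532e+00,  3.26215659e-01, -1.92581254e-01,  1.05201883e+00,
       -2.24785565e-05,  1.43658157e+00]), 'joint_velocities': array([ 4.45582765e-05,  2.83628253e-04, -3.08903677e-04,  1.39840364e-03,
       -1.65369724e-03, -3.33308690e-04]), 'tau': array([-4.38779671e-04, -4.43333566e+01,  2.62762034e+01,  1.07928910e-03,
       -3.98469456e-04,  1.71683126e-05]), 'position': array([0.14129084, 0.53155996, 0.23127943]), 'eef_rot': array([ 2.49044361e+00,  1.91497045e+00, -8.86413193e-06]), 'contact_force': array([0.31072913, 0.19708751, 0.23829952]), 'wrist_torque': array([ 0.0027132 ,  0.00399124, -0.01341683]), 'finger_gap': 0.9965684592916796}
```

View pics/a_top.png

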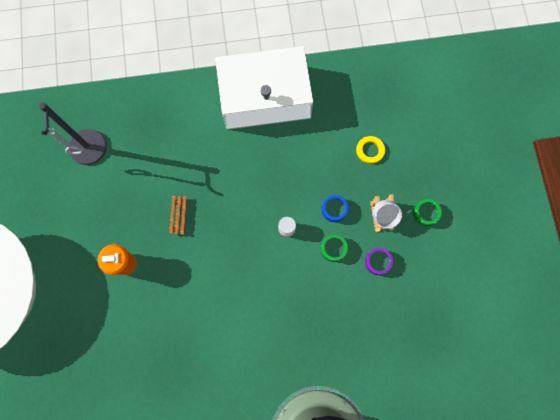

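View pics/a_side.png

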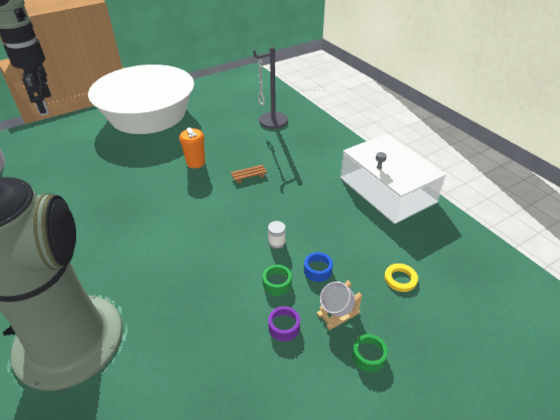

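```bash
python3 - <<'E'
from h import *
import pickle
fs=pickle.load(open('fs.pkl','rb'))
save(fs['top']['img'],'b_top.png',(310,170,460,300),5)
save(fs['side']['img'],'b_side.png',(240,220,420,390),4)
t,s=fs['top'],fs['side']
for n,a,b in(('rest_seat',(387.1,209.9),(338.8,300.2)),('base',(388,214.1),(337.1,298)),('ring',(382.3,211.8),(340.6,300.1)),('can',(289.4,230.3),(273.5,243.6)),('stand_top',(178.5,215),(249.7,168.3)),('sip',(121.3,263.5),(194.4,161.9)),('teether',(370.4,149.2),(397.3,277.7))):
    print(n,tri(t,a,s,b))
E
```

```text
rest_seat (array([ 0.50633832, -0.24690567,  0.05170017]), np.float64(0.004218976652473122))
base (array([ 0.49690267, -0.24590288,  0.06309332]), np.float64(0.001132233385698637))
ring (array([ 0.5112228 , -0.240033  ,  0.03778229]), np.float64(0.0037059882412883213))
can (array([ 0.49761272, -0.00115727,  0.00621383]), np.float64(0.003722053617049222))
stand_top (array([0.57688309, 0.27035731, 0.03201124]), np.float64(0.005186934525079022))
sip (array([ 0.47599656,  0.43562324, -0.00648974]), np.float64(0.0009392447857277025))
teether (array([ 0.68378067, -0.24471691,  0.0059185 ]), np.float64(0.005468167055711997))
```

View pics/b_top.png

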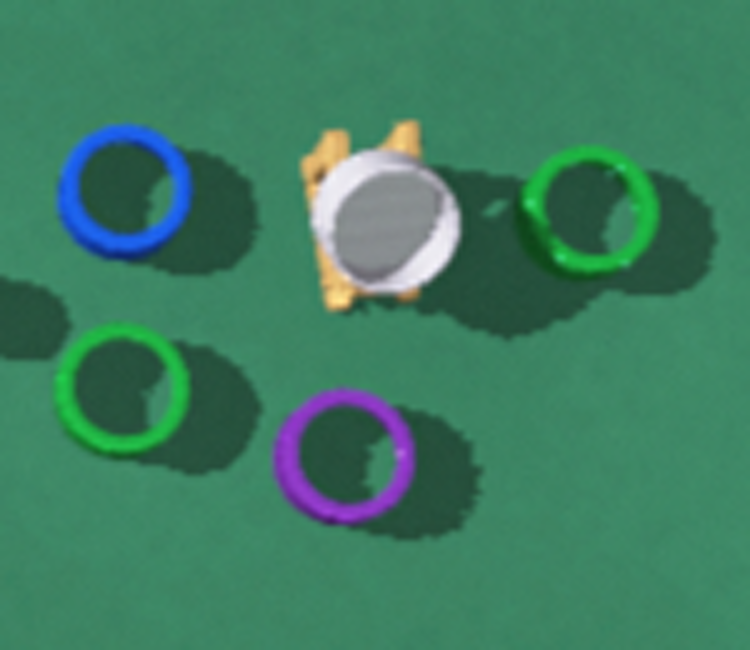

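View pics/b_side.png

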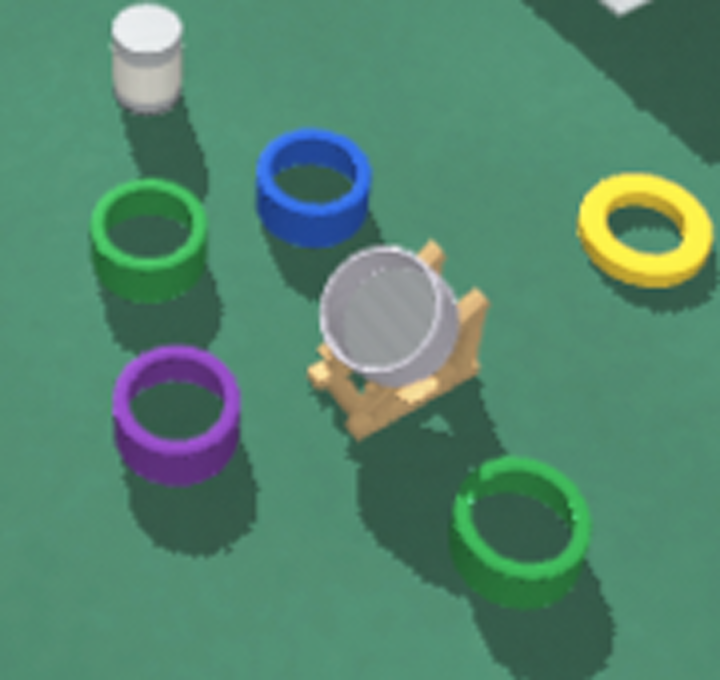

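The thing wanted is the aluminium tin on the pale rest, top (388,214) and side (337,299). The look-alikes are:

| Look-alike | Top pixel | Side pixel |
|---|---|---|
| Blue ring | (335,208) | (319,266) |
| Green ring | (334,247) | (278,279) |
| Green ring | (428,212) | (370,352) |
| Purple ring | (379,261) | (284,323) |

The crops confirm the choice: only this ring is silver and holds a base. The teether is at top (371,150) and the can at top (287,227). Next I'll fit the rest's position and yaw with the known geometry.

```bash
cat > fit.py <<'E'
from h import *
import pickle
from scipy.optimize import minimize
fs=pickle.load(open('fs.pkl','rb'))
a=0.5585
th=np.linspace(0,2*np.pi,60,endpoint=False);C=np.c_[np.cos(th),np.sin(th)]
def hull(f,P):
    m=np.zeros((420*4,560*4),np.uint8);q=np.array([proj(f,p) for p in P])
    cv2.fillConvexPoly(m,cv2.convexHull(((q+.5)*4).round().astype(np.int32)),1);return m.astype(bool)
def M(x,y,yaw):
    Rz=R.from_euler('z',yaw).as_matrix();Rt=Rz@R.from_euler('y',-a).as_matrix()
    return np.array([x,y,.045]),Rt,Rz
def ringP(x,y,yaw):
    s,Rt,_=M(x,y,yaw)
    return np.array([s+Rt@[.033*c[0],.033*c[1],z] for c in C for z in(0,.03)])
def parts(x,y,yaw):
    s,Rt,Rz=M(x,y,yaw);out=[]
    return s,Rt,Rz
obs={}
for c,box in(('top',(355,180,415,250)),('side',(300,265,375,340))):
    im=fs[c]['img'];hsv=cv2.cvtColor(im,cv2.COLOR_RGB2HSV)
    m=(hsv[...,1]<60)&(hsv[...,2]>90);mm=np.zeros_like(m);mm[box[1]:box[3],box[0]:box[2]]=m[box[1]:box[3],box[0]:box[2]]
    n,l,st,_=cv2.connectedComponentsWithStats(mm.astype(np.uint8));k=1+np.argmax(st[1:,4]);mm=l==k
    cnt,_=cv2.findContours(mm.astype(np.uint8),cv2.RETR_EXTERNAL,cv2.CHAIN_APPROX_NONE)
    mf=np.zeros(mm.shape,np.uint8);cv2.drawContours(mf,cnt,-1,1,-1);obs[c]=cv2.resize(mf,None,fx=4,fy=4,interpolation=cv2.INTER_NEAREST)>0
    print(c,st[k],mf.sum())
def cost(p):
    t=0
    for c in obs:
        h=hull(fs[c],ringP(*p));t+=1-(h&obs[c]).sum()/(h|obs[c]).sum()
    return t
if __name__=='__main__':
    best=[]
    for y0 in np.arange(-np.pi,np.pi,np.pi/6):
        r=minimize(cost,[.51,-.243,y0],method='Nelder-Mead',options=dict(initial_simplex=[[.51,-.243,y0],[.52,-.243,y0],[.51,-.233,y0],[.51,-.243,y0+.25]],xatol=1e-4,fatol=1e-4))
        best.append((r.fun,*r.x))
    best.sort()
    for b in best[:6]: print(np.round(b,4))
    p=best[0][1:]
    for c in('top','side'):
        f=fs[c];im=cv2.resize(f['img'],None,fx=4,fy=4,interpolation=cv2.INTER_CUBIC).copy()
        s,Rt,Rz=M(*p)
        def line(P,col): cv2.polylines(im,[((np.array([proj(f,q) for q in P])+.5)*4).round().astype(np.int32)],False,col,1)
        for z,rr in((0,.033),(.03,.033),(.03,.0305),(.007,.029)): line([s+Rt@[rr*q[0],rr*q[1],z] for q in np.vstack([C,C[:1]])],(255,0,0))
        for yy in(-.023,-.013,.013,.023): line([s+Rt@[u,yy,0] for u in(-.045,.04)],(0,0,255))
        u,v=proj(f,s)*4
        cv2.imwrite(f'pics/fit_{c}.png',im[int(v)-230:int(v)+230,int(u)-230:int(u)+230,::-1])
E
python3 fit.py
```

```text
top [372 199  30  30 673] 673
side [320 281  35  36 975] 975
[ 0.0704  0.507  -0.2435  0.0013]
[ 0.0706  0.5069 -0.2436 -0.015 ]
[ 0.0719  0.5072 -0.2434  0.0394]
[ 0.0725  0.5072 -0.2428  0.0935]
[ 0.0741  0.5072 -0.2442 -0.0697]
[ 0.1239  0.4946 -0.2371  2.2214]
```

```bash
cd pics; python3 -c "
import cv2,numpy as np
a=cv2.imread('fit_top.png');b=cv2.imread('fit_side.png');cv2.imwrite('fit.png',cv2.resize(np.hstack([a,b]),(800,400)))"
```

```text
(no output)
```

View pics/fit.png

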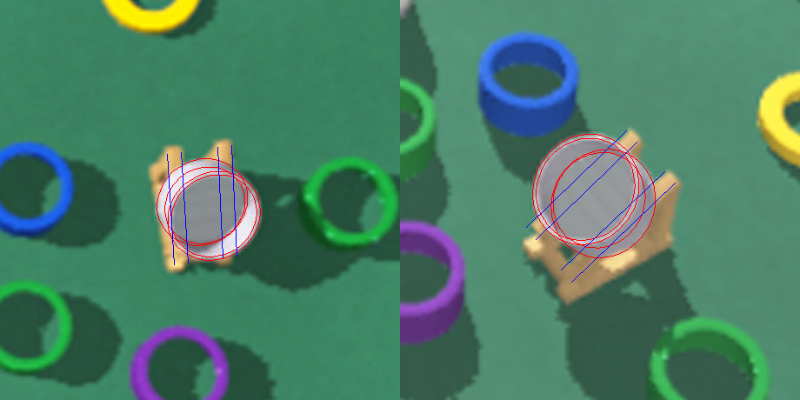

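```bash
python3 - <<'E'
from fit import *
t,s=fs['top'],fs['side']
a1,a2=atz(t,(377,197),.066),atz(t,(391,195.2),.066);print(a1,a2,np.arctan2((a1-a2)[1],(a1-a2)[0])-np.pi/2)
a1,a2=atz(s,(240+430/4,220+248/4),.066),atz(s,(240+481/4,220+298/4),.066);print(a1,a2,np.arctan2((a1-a2)[1],(a1-a2)[0])-np.pi/2)
save(t['img'],'c1.png',(160,185,210,245),8);save(s['img'],'c2.png',(220,150,300,260),5);save(t['img'],'c3.png',(265,205,315,250),8)
for n in('can','stand','stand_top'):
    pass
E
cd pics; python3 -c "
import cv2,numpy as np
L=[cv2.imread(f'c{i}.png') for i in(1,2,3)]
H=550;cv2.imwrite('c.png',np.hstack([cv2.copyMakeBorder(i,0,H-i.shape[0],0,0,0) for i in [L[0],L[1]]]))
"
```

```text
top [372 199  30  30 673] 673
side [320 281  35  36 975] 975
[ 0.54199819 -0.22599822  0.066     ] [ 0.54170964 -0.26109699  0.066     ] -0.008220935335626622
[ 0.53994675 -0.2266744   0.066     ] [ 0.54178724 -0.26604872  0.066     ] 0.04670925336544318
```

View pics/c.png

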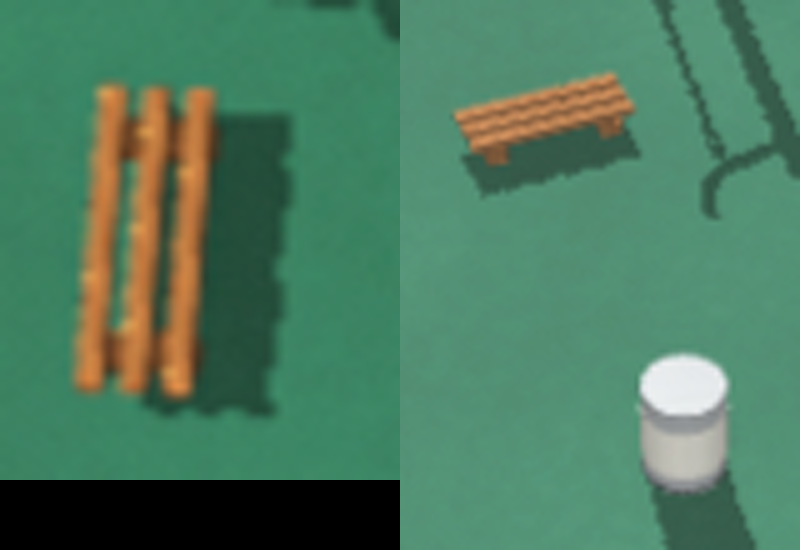

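View pics/c3.png

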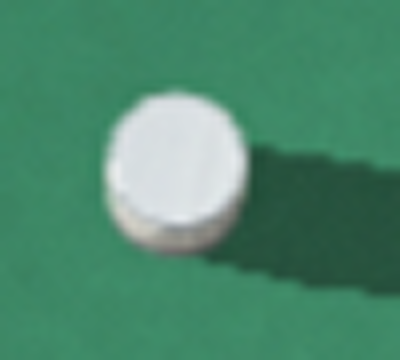

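```bash
cat > fit2.py <<'E'
from fit import *
t,s=fs['top'],fs['side']
h=.4
print('can top', atz(t,(265+176/8-h,205+159/8-h),.056),atz(s,(220+284/5-h,150+386/5-h),.056))
def fitm(masks,P,x0,d,fr=fs):
    o={c:cv2.resize(m.astype(np.uint8),None,fx=4,fy=4,interpolation=cv2.INTER_NEAREST)>0 for c,m in masks.items()}
    def cost(p):
        r=0
        for c in o:
            hh=hull(fr[c],P(*p));r+=1-(hh&o[c]).sum()/(hh|o[c]).sum()
        return r
    r=minimize(cost,x0,method='Nelder-Mead',options=dict(initial_simplex=[x0]+[[v+(d[i] if i==j else 0) for i,v in enumerate(x0)] for j in range(len(x0))],xatol=1e-4,fatol=1e-4))
    return r.x,r.fun
def msk(c,box,lo,hi,close=0,fr=fs):
    hsv=cv2.cvtColor(fr[c]['img'],cv2.COLOR_RGB2HSV);m=cv2.inRange(hsv,lo,hi);q=np.zeros_like(m);q[box[1]:box[3],box[0]:box[2]]=m[box[1]:box[3],box[0]:box[2]]
    if close:q=cv2.morphologyEx(q,cv2.MORPH_CLOSE,np.ones((close,close)))
    return q>0
if __name__=='__main__':
    cm={'top':msk('top',(270,205,305,245),(0,0,110),(180,70,255)),'side':msk('side',(260,215,295,252),(0,0,110),(180,70,255))}
    canP=lambda x,y:np.array([[x+.021*c[0],y+.021*c[1],z] for c in C for z in(0,.056)])
    print('can',fitm(cm,canP,[.497,0],[.01,.01]))
    for c in cm: print(c,fitm({c:cm[c]},canP,[.497,0],[.01,.01]))
    sm={'top':msk('top',(165,190,195,240),(3,90,70),(25,255,255),7),'side':msk('side',(225,160,272,186),(3,90,70),(25,255,255),5)}
    print({c:m.sum() for c,m in {**cm,**sm}.items()})
    def stP(x,y,yaw):
        Rz=R.from_euler('z',yaw).as_matrix();return np.array([Rz@[i*.05,j*.018,0]+[x,y,z] for i in(-1,1) for j in(-1,1) for z in(.012,.018)])
    for c in('top','side'): print(c,fitm({c:sm[c]},stP,[.575,.27,0],[.01,.01,.1]))
    print('both',fitm(sm,stP,[.575,.27,0],[.01,.01,.1]))
E
python3 fit2.py
```

```text
top [372 199  30  30 673] 673
side [320 281  35  36 975] 975
can top [0.50640459 0.00482315 0.056     ] [0.50595695 0.00276271 0.056     ]
can (array([0.50713486, 0.00546368]), np.float64(0.13795323039477536))
top (array([0.50719772, 0.00548849]), np.float64(0.07592325149577062))
side (array([0.50731931, 0.00574199]), np.float64(0.06164942841589549))
{'top': np.int64(564), 'side': np.int64(322)}
top (array([ 0.57989486,  0.27649911, -0.17191204]), np.float64(0.05072930072930071))
side (array([ 0.57899724,  0.27572923, -0.17912649]), np.float64(0.14693804677736122))
both (array([ 0.57999742,  0.27628786, -0.16525052]), np.float64(0.20093595084131977))
```

```bash
cat >> h.py <<'E'
SEAT=np.array([.507,-.2435,.045]);YAW=.015;A=0.5585
def rot_tool(zdir,xdir):
    z=np.array(zdir)/np.linalg.norm(zdir);x=np.array(xdir)-np.dot(xdir,z)*z;x/=np.linalg.norm(x)
    return R.from_matrix(np.c_[x,np.cross(z,x),z]).as_rotvec()
RZ=R.from_euler('z',YAW).as_matrix();RT=RZ@R.from_euler('y',-A).as_matrix()
CAN=np.array([.5067,.0047]);STAND=np.array([.5795,.276]);SYAW=-.17
E
python3 - <<'E'
from h import *
for sg in(1,-1):
    r=rot_tool(-RT[:,2],sg*RT[:,1]);rd=rot_tool([0,0,-1],[0,sg,0])
    rs=rot_tool([0,0,-1],[-sg*np.sin(SYAW),sg*np.cos(SYAW),0])
    for p,o in((SEAT+RT[:,2]*.2,r),(SEAT+RT[:,2]*.1,r),(SEAT-RT[:,2]*.0043,r),([*CAN,.2],rd),([*CAN,-.004],rd),([*STAND,.1],rs)):
        q=ik(p,o);print(sg,np.round(p,3),None if q is None else np.round(q,2))
E
```

```text
1 [ 0.401 -0.245  0.215] [-1.02 -0.06 -0.84  0.48  0.47 -0.96]
1 [ 0.454 -0.244  0.13 ] [-0.89  0.15 -0.91  0.14  0.43 -0.83]
1 [ 0.509 -0.243  0.041] [-0.79  0.41 -0.91 -0.15  0.39 -0.72]
1 [0.507 0.005 0.2  ] [-0.14  0.27 -0.35  0.95  0.   -0.14]
1 [ 0.507  0.005 -0.004] [-0.14  0.54 -0.58  0.46  0.   -0.14]
1 [0.58  0.276 0.1  ] [ 0.33  0.6  -0.11  0.86  0.    0.5 ]
-1 [ 0.401 -0.245  0.215] [-1.02 -0.06 -0.84  0.48  0.47  2.19]
-1 [ 0.454 -0.244  0.13 ] [-0.89  0.15 -0.91  0.14  0.43  2.31]
-1 [ 0.509 -0.243  0.041] [-0.79  0.41 -0.91 -0.15  0.39  2.42]
-1 [0.507 0.005 0.2  ] [-0.14  0.27 -0.35  0.95  0.    3.01]
-1 [ 0.507  0.005 -0.004] [-0.14  0.54 -0.58  0.46  0.    3.01]
-1 [0.58  0.276 0.1  ] [ 0.33  0.6  -0.11  0.86  0.   -2.64]
```

```bash
python3 - <<'E'
from h import *
r=rot_tool(-RT[:,2],RT[:,1]); print(get_state()['clock'])
movep(SEAT+RT[:,2]*.17,r); move_l(SEAT+RT[:,2]*.045,0.15)
s=get_state();print(s['clock'],s['position'],s['contact_force'])
b=move_l(SEAT-RT[:,2]*.0043,0.08,until_force=6)
s=get_state();print(b,s['clock'],s['position'],s['contact_force'])
for c,bx in(('top',(320,150,460,280)),('side',(260,200,420,360))):
    save(grab_frame(c)['img'],f'd_{c}.png',bx,3)
E
cd pics; python3 -c "
import cv2,numpy as np
a=cv2.imread('d_top.png');b=cv2.imread('d_side.png');a=cv2.copyMakeBorder(a,0,b.shape[0]-a.shape[0],0,0,0);i=np.hstack([a,b]);print(i.shape);cv2.imwrite('d.png',cv2.resize(i,(800,int(800*i.shape[0]/i.shape[1]))))"
```

```text
1.0
4.875 [ 0.48324235 -0.24385656  0.08353839] [-0.6788295  -0.59920621  0.54749199]
False 5.6417 [ 0.50919783 -0.24344633  0.04148701] [-0.20252549  1.46581878 -0.56854383]
(480, 900, 3)
```

View pics/d.png

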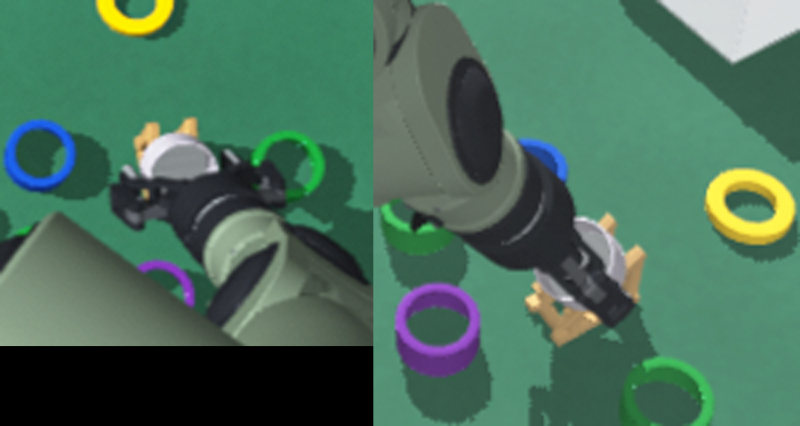

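The jaws straddle the tin: in the top panel the ring is near (180,160) between fingers at about (130,190) and (265,180). I'll close and lift it square to the slope.

```bash
python3 - <<'E'
from h import *
grab(50); s=get_state();print(s['clock'],s['finger_gap'],s['position'],s['contact_force'])
move_l(SEAT+RT[:,2]*.05,0.1)
rd=rot_tool([0,0,-1],[0,1,0])
move_l([.47,-.2,.20],0.15)
movep([CAN[0],CAN[1],.16],rd)
s=get_state();print(s['clock'],s['finger_gap'],s['position'],s['contact_force'])
import pickle
fs={c:grab_frame(c) for c in('top','side')};pickle.dump(fs,open('fs2.pkl','wb'))
save(fs['top']['img'],'e_top.png',(220,150,360,280),3);save(fs['side']['img'],'e_side.png',(200,130,340,270),3)
for c in fs:
  for n in('ring','base','can'):print(c,n,[(np.round(d['centre'],1).tolist(),round(d['score'],2)) for d in tip_of(c,n)])
E
cd pics; python3 -c "
import cv2,numpy as np
a=cv2.imread('e_top.png');b=cv2.imread('e_side.png');a=cv2.copyMakeBorder(a,0,b.shape[0]-a.shape[0],0,0,0);i=np.hstack([a,b]);cv2.imwrite('e.png',cv2.resize(i,(800,int(800*i.shape[0]/i.shape[1]))))"
```

```text
6.075 0.7703050593803381 [ 0.50903971 -0.243821    0.04231103] [-7.78644593  0.37395998 10.48894785]
8.5833 0.7707128834200179 [0.50631402 0.00442064 0.15895388] [-0.27203811 -0.15145225 -0.28431731]
top ring [([378.1, 261.0], 0.87), ([428.8, 209.3], 0.76), ([336.7, 206.3], 0.43), ([334.9, 247.6], 0.42)]
top base []
top can []
side ring [([318.9, 261.6], 0.96), ([287.9, 317.0], 0.91), ([277.6, 194.7], 0.88), ([276.8, 276.5], 0.69), ([370.8, 349.2], 0.6)]
side base [([275.9, 188.9], 0.51)]
side can [([277.4, 242.5], 0.71)]
```

View pics/e.png

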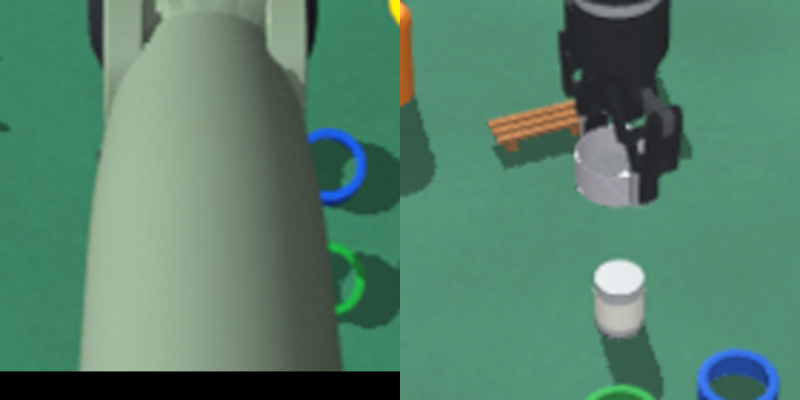

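```bash
cat > ov.py <<'E'
from h import *
import pickle,sys
def ov(f,items,box,scale,name):
    im=cv2.resize(f['img'],None,fx=scale,fy=scale,interpolation=cv2.INTER_CUBIC).copy()
    th=np.linspace(0,2*np.pi,73)
    for (x,y,z,r,col) in items:
        P=np.array([proj(f,[x+r*np.cos(t),y+r*np.sin(t),z]) for t in th])
        cv2.polylines(im,[((P+.5)*scale).round().astype(np.int32)],True,col,1)
    b=[int(v*scale) for v in box];cv2.imwrite('pics/'+name,im[b[1]:b[3],b[0]:b[2],::-1])
E
python3 - <<'E'
from ov import *
fs=pickle.load(open('fs2.pkl','rb'));x,y,z=.5063,.0044,.1589+.0043
ov(fs['side'],[(x,y,z,.033,(255,0,0)),(x,y,z+.03,.033,(255,0,0)),(*CAN,.056,.021,(0,0,255)),(*CAN,0,.021,(0,0,255))],(245,160,320,260),6,'e2.png')
E
```

```text
(no output)
```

View pics/e2.png

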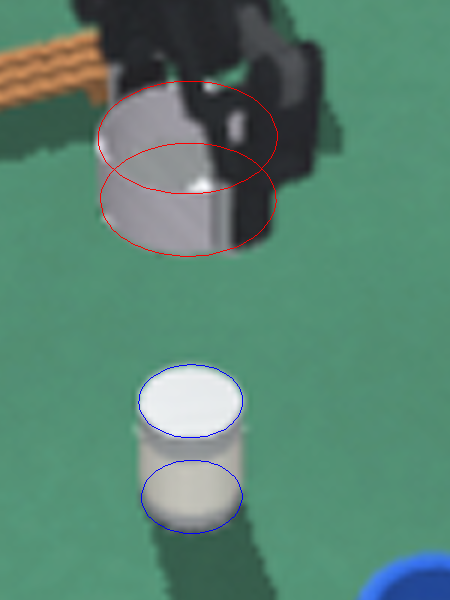

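```bash
python3 - <<'E'
from ov import *
f=pickle.load(open('fs2.pkl','rb'))['side']
for px in((245,247),(262,238)):
    p=(245+px[0]/6-.4,160+px[1]/6-.4)
    o,d=ray(f,p)
    for Y in(-.030,-.036,-.044):print(px,Y,o+d*((Y-o[1])/d[1]))
print(proj(f,[.5063,-.036,.16]),proj(f,[.5063,-.044,.16]))
save(f['img'],'e3.png',(265,170,305,205),16)
E
```

```text
(245, 247) -0.03 [ 0.51000186 -0.03        0.16206546]
(245, 247) -0.036 [ 0.50609433 -0.036       0.16833896]
(245, 247) -0.044 [ 0.50088429 -0.044       0.17670362]
(262, 238) -0.03 [ 0.51746801 -0.03        0.16299385]
(262, 238) -0.036 [ 0.51348798 -0.036       0.16925833]
(262, 238) -0.044 [ 0.50818126 -0.044       0.17761098]
[285.48579051 203.57828619] [287.45758289 205.62418097]
```

View pics/e3.png

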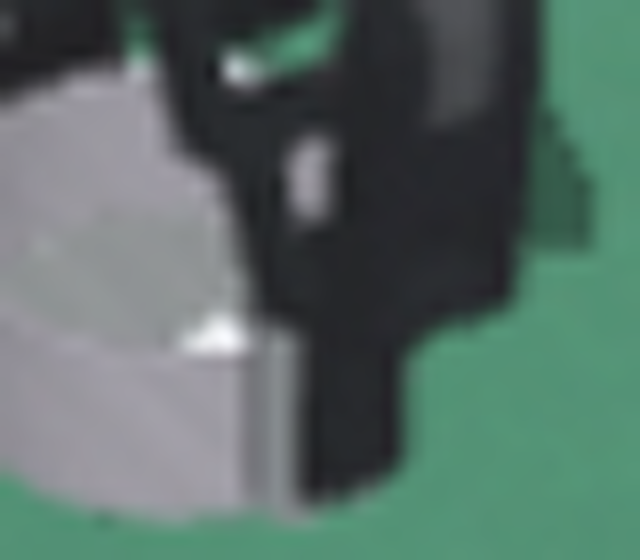

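```bash
python3 - <<'E'
from h import *
move_l([*CAN,.058],0.12)
s=get_state();print(s['clock'],s['position'],s['contact_force'])
b=move_l([*CAN,.012],0.05,until_force=12)
s=get_state();print(b,s['clock'],s['position'],s['contact_force'])
if not b:
    b=move_l([*CAN,-.007],0.02,until_force=8)
    s=get_state();print(b,s['clock'],s['position'],s['contact_force'])
import pickle
fs={c:grab_frame(c) for c in('top','side')};pickle.dump(fs,open('fs3.pkl','wb'))
save(fs['side']['img'],'f_side.png',(240,180,320,260),7)
E
```

```text
9.9833 [0.50729036 0.00463944 0.05855836] [-0.46051808 -0.51060304 -0.76210505]
False 11.05 [0.50696453 0.0046534  0.01223328] [ 0.42475275  0.02294499 -0.04826558]
True 11.775 [ 0.5065027   0.00461958 -0.00310901] [-0.12015303 -0.28533114  4.90250727]
```

View pics/f_side.png

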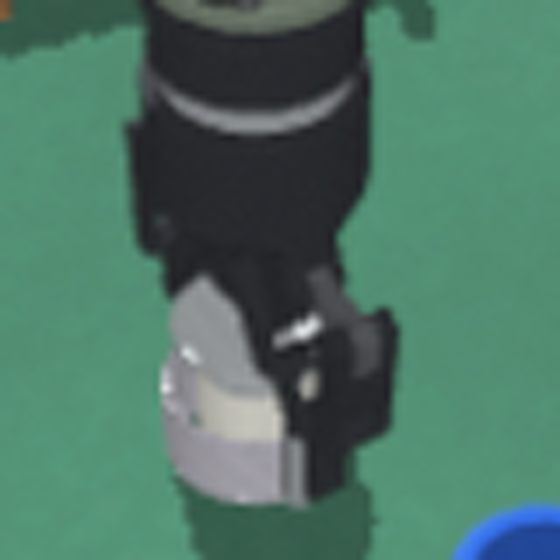

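The base (grey disc, about (215,340) in the crop) sits on the can above the ring. I'll release, rise and check.

```bash
python3 - <<'E'
from h import *
let_go()
s=get_state();print(s['clock'],s['position'],s['contact_force'],s['finger_gap'])
move_l([*CAN,.17],0.15)
movep([.40,.16,.25],rot_tool([0,0,-1],[0,1,0]))
s=get_state();print(s['clock'])
import pickle
fs={c:grab_frame(c) for c in('top','side')};pickle.dump(fs,open('fs3.pkl','wb'))
from ov import ov
it=[(*CAN,0,.033,(255,0,0)),(*CAN,.03,.033,(255,0,0)),(*CAN,.06,.029,(0,0,255)),(*CAN,.056,.029,(0,0,255))]
ov(fs['side'],it,(250,205,305,260),9,'g_side.png');ov(fs['top'],it,(260,200,315,250),9,'g_top.png')
save(fs['side']['img'],'g3.png',(250,205,305,260),9)
E
```

```text
12.2167 [ 0.50567937  0.00480502 -0.00358734] [-0.07830291 -0.22072868  0.02046339] 1.0022160849229291
14.3583
```

View pics/g_side.png

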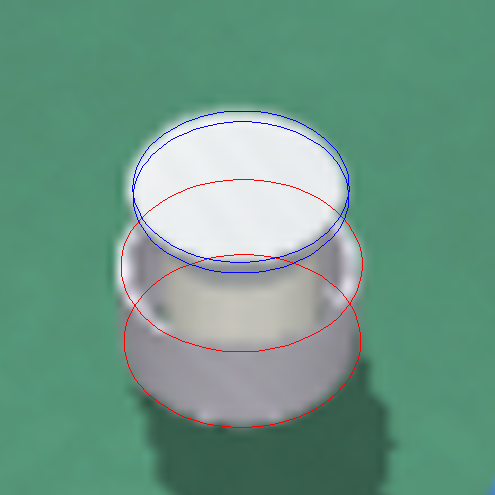

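View pics/g_top.png

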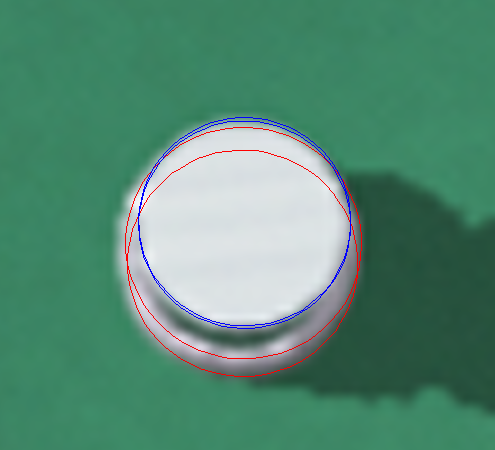

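```bash
python3 - <<'E'
from h import *
rd=rot_tool([0,0,-1],[0,1,0]);P=[.5063,.0055]
movep([*P,.15],rd); move_l([*P,.075],0.15); b=move_l([*P,.0375],0.06,until_force=6)
s=get_state();print(b,s['clock'],s['position'],s['contact_force'])
if not b:
    grab(40);s=get_state();print(s['clock'],s['position'],s['contact_force'],s['finger_gap'])
    move_l([*P,.06],0.04);move_l([*P,.14],0.12);s=get_state();print(s['clock'],s['position'],s['contact_force'],s['finger_gap'])
import pickle
fs={c:grab_frame(c) for c in('top','side')};pickle.dump(fs,open('fs4.pkl','wb'))
from ov import ov
q=s['position'];z=q[2]-.0375+.056
ov(fs['side'],[(q[0],q[1],z,.029,(0,0,255)),(q[0],q[1],z+.004,.029,(0,0,255)),(*CAN,0,.033,(255,0,0)),(*CAN,.056,.021,(255,0,0))],(240,160,320,260),6,'i_side.png')
E
```

```text
False 16.7417 [0.50633234 0.00545985 0.03743208] [ 0.18267886 -0.06398187  0.07254624]
17.1417 [0.50675125 0.00537727 0.03828131] [-1.5879405 -0.1235297  5.2861116] 0.6530545490806894
18.675 [0.50576584 0.00555664 0.13936648] [-0.36458094 -1.09087504 -0.22134965] 0.6494854671836039
```

View pics/i_side.png

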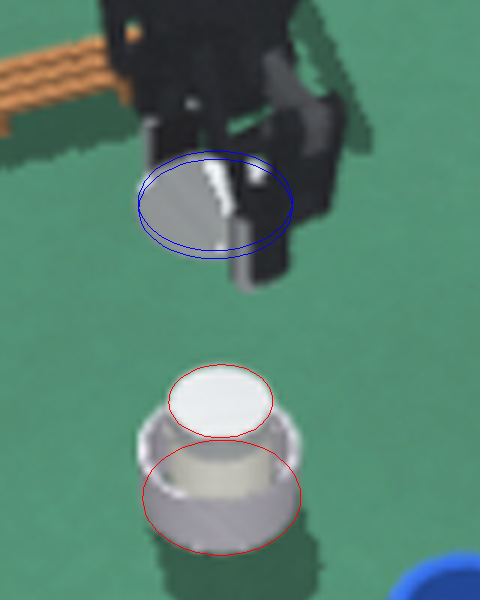

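The base is held level, matching the model outline at about (215,205) in the crop, and the can and ring stay in place. Next is the stand.

```bash
python3 - <<'E'
from h import *
rs=rot_tool([0,0,-1],[-np.sin(SYAW),np.cos(SYAW),0])
movep([*STAND,.13],rs); move_l([*STAND,.03],0.12)
s=get_state();print(s['clock'],s['position'],s['contact_force'],s['finger_gap'])
b=move_l([*STAND,-.003],0.02,until_force=5)
s=get_state();print(b,s['clock'],s['position'],s['contact_force'])
import pickle
fs={c:grab_frame(c) for c in('top','side')};pickle.dump(fs,open('fs5.pkl','wb'))
save(fs['side']['img'],'j_side.png',(205,110,295,210),6)
E
```

```text
20.8417 [0.58027211 0.27606614 0.03085911] [-0.01500945  0.63098945  0.21628472] 0.6485916432841486
True 22.175 [5.79419974e-01 2.75952248e-01 3.61489305e-04] [-0.76546892 -0.10486579  4.96176156]
```

View pics/j_side.png

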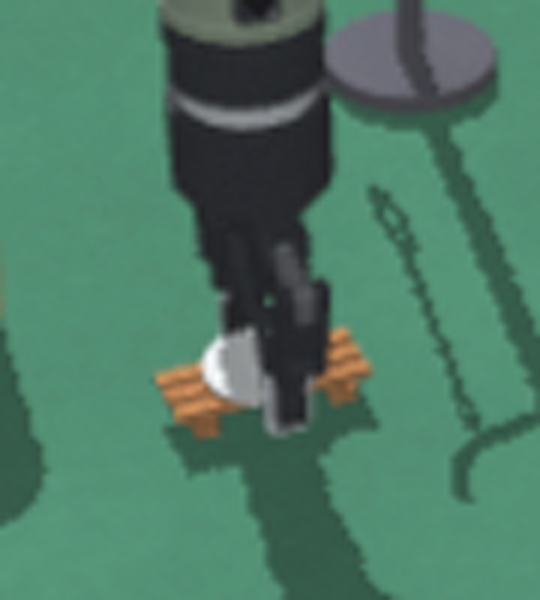

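The base rests on the slats, about (235,370) in the crop, with contact at TCP z of about 0. I'll release, retreat and check.

```bash
python3 - <<'E'
from h import *
rs=rot_tool([0,0,-1],[-np.sin(SYAW),np.cos(SYAW),0])
let_go(); move_l([*STAND,.16],0.12)
movep([.32,.12,.28],rs); s=get_state();print(s['clock'],s['contact_force'])
import pickle
fs={c:grab_frame(c) for c in('top','side')};pickle.dump(fs,open('fs6.pkl','wb'))
from ov import ov
it=[(*STAND,.018,.029,(0,0,255)),(*STAND,.022,.029,(0,0,255)),(*CAN,0,.033,(255,0,0)),(*CAN,.03,.033,(255,0,0)),(*CAN,.056,.021,(255,0,0))]
ov(fs['top'],it,(155,185,315,255),5,'k_top.png');ov(fs['side'],it,(210,140,320,260),5,'k_side.png')
for c in fs:
  for n in('stand_top','base','sippy_cup','teether'):print(c,n,[(np.round(d['centre'],1).tolist(),round(d['score'],2)) for d in tip_of(c,n)])
E
```

```text
25.4083 [-0.10596232  0.63568944 -0.28309169]
top stand_top [([177.6, 217.5], 0.72)]
top base [([178.9, 215.8], 0.55), ([125.4, 263.4], 0.16)]
top sippy_cup [([125.2, 263.8], 0.67)]
top teether [([373.0, 149.2], 0.65), ([382.7, 211.3], 0.36)]
side stand_top [([337.8, 310.7], 0.52), ([251.6, 166.8], 0.47)]
side base [([248.0, 170.0], 0.77)]
side sippy_cup [([194.2, 163.5], 0.85)]
side teether [([248.2, 170.8], 0.69), ([400.5, 279.9], 0.66)]
```

View pics/k_top.png

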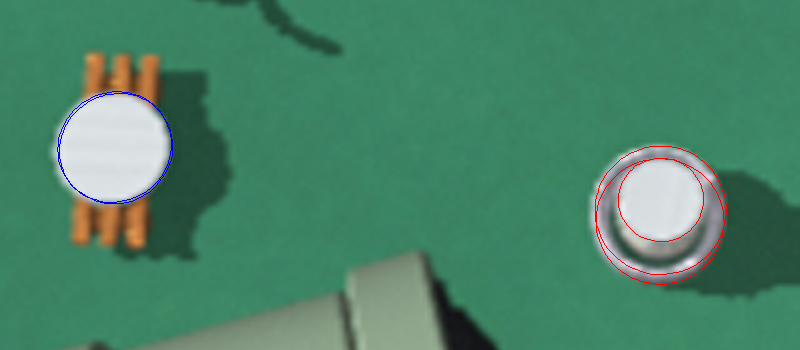

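View pics/k_side.png

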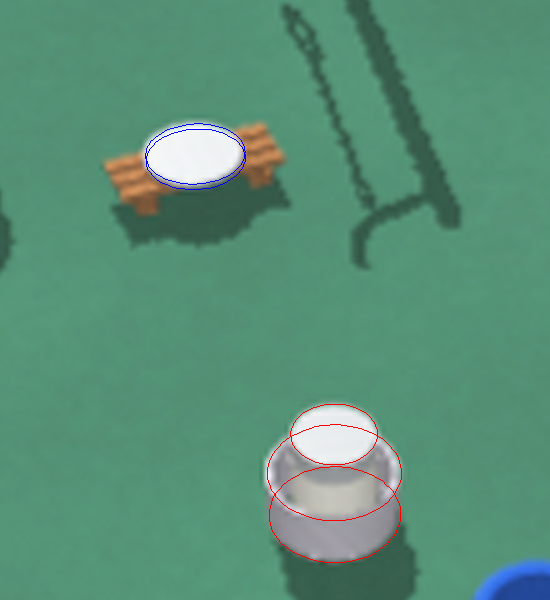

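In the top crop the base is central on the stand at (114,148), with equal slat ends of about 40 px above and below it. The ring stands around the upright can at (660,212). In the side crop the base lies flat.

```bash
python3 -c "
from h import *
sleep(0.3);print(sign_off(),get_state()['clock'])"
```

```text
the job is handed in; nothing more can be done
the job is handed in; nothing more can be done
```

The job is handed in, at about 26 s on the robot's clock (limit 64 s); no verdict is reported.

**What I did:** I gripped the aluminium tin square to the slope, levelled it, and lowered it over the can until the ring met the shelf. The can pushed the base up out of the ring. I then picked the base off the can from above, laid it across the slats of the stand, and moved the arm clear.

**Last checks:**
- **Base:** it lies flat on the stand, within about 1–2 mm of the middle in both the top and side pictures.
- **Ring and can:** the ring stands flat around the upright can, and the pictures match the model outlines to about 1 mm.
- **Bystanders:** the sippy cup and teether are where they were, within a few pixels of detector noise.

**Disagreements:**
- In the side view, the network's best "teether" and "stand_top" hits fell on the base and the rest. The second hits were the right ones, so I ignored the first.
- When I lowered the ring, contact came about 1 mm earlier than planned. After release it sat flat on the shelf.

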